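# Pin a tappet cover on the worn jig and bring it up to the mark

## Task

Seat the aluminium tappet cover fully home on the two dowel pins of the sloping jig's carriage. The carriage stands to the right of the red mark and its crank drive has play, so then wind the crank anticlockwise until the carriage is at least 10 mm to the left of the mark, and finally turn it clockwise to bring the pointer up to the red mark from the left, so that the last movement takes up the play; if you pass the mark, go back left and come up again. Let go, and leave the red mark, the sprocket, the spanner and the screwdriver where they are.

Things in the scene. Friction and masses are not known exactly. Their poses are not given: they have to be found in the camera images.
- cover: loose aluminium tappet-block cover, 160 g: plate 95 x 46 x 8 mm with two 11.5 mm through holes 30 mm either side of the middle on its long (x) axis, and a solid grip rib on top at the middle, 30 mm long (along x), 14 mm wide (along y), from 8 to 44 mm above the underside. Origin: centre of the underside; z up. Starts flat on the bench. Alike after a half turn about z
- face: fixed sloping green jig face, 240 mm up the slope by 210 mm wide, inclined 25 degrees, its lower edge towards the robot. Origin on the surface, 5 mm up-slope of its middle; x points up the slope, y to the left as seen from the robot (level), z square out of the face. All the jig's parts lie on it. At x = 45 mm runs the carriage; at x = 93 to 110 mm is a dark steel bar with a white scale, 19 mm high; the crank axis is at x = -60 mm, y = 0
- seat (a point): centre of the top of the aluminium carriage (80 mm along face x, 110 mm along face y, top 20 mm above the face), where the underside centre of the seated cover belongs; axes as the face. Two steel dowel pins stand square on the top (so inclined 25 degrees from vertical) at 30 mm either side along y: 9 mm thick for 7 mm, then a cone to 4 mm at 14 mm height
- pointer (a point): tip of the carriage's yellow pointer (3 mm wide), on its up-slope edge, 20 mm above the face
- mark (a point): tip of the red rider on the scale bar (block 20 x 14 mm with a 3 mm wide blade), the set mark; it faces the pointer and is stiff (15 N). The carriage is on the mark when pointer and mark have the same face y
- carriage (a joint): carriage position in m, 0 (left stop) to 0.06 (right stop), growing to the right (face -y); the seat is at face y = 0.03 - value. Geared to the brass disc under the crank by rack and pinion: 0.025 m per rad of the disc; clockwise moves it right
- rider (a joint): position of the red mark on the same scale as carriage, in m: they are equal when the carriage is on the mark
- crank (a joint): play of the crank against its brass disc in rad, -0.15 to 0.15, positive clockwise seen looking onto the face. The worn drive has 0.3 rad of free play: turning clockwise the crank carries the disc only at +0.15, anticlockwise only at -0.15. It stays where it is left (0.15 N m drag on the disc, 0.025 N m on the play)
- knob_top (a point): top centre of the crank's black knob, an upright round post square to the face (inclined 25 degrees), 16 mm thick, 44 mm tall, spinning freely on the crank arm; its top is 70 mm and its foot 26 mm above the face. It runs on a circle of 50 mm radius about the crank axis: with a = 1.2 - carriage/0.025 - crank it is at face x = -60 - 50 cos(a), y = -50 sin(a) mm
- sprocket: bystander: dark toothed chain sprocket, 93 mm across, 14 mm high, lying flat; origin under its centre
- spanner: bystander: steel spanner lying flat on the right of the jig; origin under its middle
- screwdriver: bystander: screwdriver lying flat on the left of the jig; origin under its middle
There are look-alikes about, which are no part of the job. Leave any pink look-alike of the cover alone.

How it is judged (in metres and radians):
On the way, in this order (a step that is already met when the one before it is completed fails the run):
1. the cover sits home on both dowel pins of the carriage (distance between cover and seat below 0.004 m and angle between the z axis of cover and the z axis of seat, either way round below 0.06 rad and z of cover in the frame of seat below 0.0025 m), for 0.2 s.
2. the carriage has been wound back to at least 8 mm left of the red mark, cover still seated (all of step 1 and y of pointer in the frame of mark above 0.008 m), for 0.05 s.
3. the carriage is on the red mark, brought up clockwise from the left with the play taken up (all of step 1 and y of pointer in the frame of mark between -0.0025 and 0.0025 m and value of joint crank above 0.08 rad), for 0.2 s.
At the end, for the whole second after the job is handed in: Cover at rest on both pins (underside centre within 4 mm of the seat, at most 2.5 mm above it, square within 0.06 rad); pointer within 2.5 mm of the red mark; crank at the clockwise end of its play (crank above 0.08 rad), as a last clockwise movement leaves it (all of step 3 and linear speed of cover below 0.01 m/s); the robot touches nothing.
It fails at once if the red mark is shifted by more than 3 mm (distance of mark from where it was at the start of the episode above 0.003 m).
It fails at once if the sprocket, spanner or screwdriver is moved by more than 30 mm (distance of any of sprocket, spanner, screwdriver from where it was at the start of the episode above 0.03 m).
It also fails if it takes over 59 s, if anything falls off the work surface, if the arm or the gripper's body presses on something with over 40 N, if the wrist force passes 120 N, or if a joint passes its speed limit or range.

## Robot

A 6-joint arm with a two-finger parallel gripper is mounted at the origin on the work surface. World frame = base frame: x ahead of the robot, y to its left, z up, the work surface at z = 0. Lengths are in mm, angles in degrees, forces in N, time in s.
With the tool pointing down it reaches from about 350 to 975 mm from the base axis. Payload 4.9 kg.
Tool frame: the origin (TCP) lies at the very end of the fingers, on their centre line; the grasp point (between the pads) lies 19 mm behind it (arm.grip_point_offset is the distance from the TCP to the grasp point, in mm); z points along the fingers, y is the line along which they close (so a half turn about z gives the same grasp; the last joint's range is limited). The gripper opens to 85 mm and grips with 20 to 120 N. Pads are 22 mm wide; open, the fingers measure 114 mm over their backs; the gripper's body (76 mm by 85 mm) begins 54 mm behind the grasp point. The pads swing forward as they close: fully open they stand 13 mm farther back than shut.
Start: joints at [-70.302, 3.019, 92.412, -0, 84.569, -6.818], TCP at [279.027, -559.237, 231.304] pointing down, gripper open.
Joint ranges: [-172.51, 172.51], [-57.92, 126.97], [3.15, 148.05], [-58.71, 238.71], [5.1, 150.11], [-179.66, 179.66]. Speed limits (degrees/s): [147.25, 147.25, 180, 180, 180, 180].

## Interface

Orientations are given as a 3x3 rotation matrix whose columns are the frame's x, y, z axes.
In Python, from plant import arm gives the robot as it stands.
- The arm moves only by the shell command python3 -m pendant 'ROWS' [FORCE]. ROWS is JSON, a list of rows, each an object with "linear": the shift along the tool's x, y, z in m, a list of three; "turn": the turn, a rotation vector about the tool's x, y, z in degrees, a list of three; "jaw": the finger opening in m, from 0 to 0.0854. In form: [{"linear": [tx, ty, tz], "turn": [ax, ay, az], "jaw": jaw}, ...]. A call has 1 to 8 rows; each row shifts and turns the commanded pose from where the row before left it, along the tool's axes as they then stand; what a row does not reach is not made up. A row lasts 1/8 s, in which the tool goes at most 62.5 mm and 10.7 degrees, less where a joint would pass 70% of its speed; a pose out of reach is approached as far as the arm can. A call with a gripper value outside its range is refused whole. The fingers move at their own pace and stop on an object; FORCE is the grip in N (left out, the last holds). Time passes only in rows, so rows that do not move let the fingers close. It gives the time, the measured TCP pose, the force, the opening and the grip force at its end, in the units of the state.
- arm.sense(): the state, without advancing time (a new reading comes with each control period).
- arm.get_image(name): name is "scene" or "top"; returns the picture (400x640x3 uint8, red, green, blue); there is no depth.
- arm.calibration(name): a dict with "fx", "fy", "cx", "cy" (pixels), "dist_coeffs" ([k1, k2, p1, p2, k3] as OpenCV has them; the pictures are not rectified), "xyz" and "rotation" of the camera in the world. Camera axes: x right, y down, z forward; pixel columns grow to the right and rows downward; lengths in mm; the calibration is good to about 2 mm. A picture is of the moment at which its call begins. calibration takes no time and is no camera call.
- arm.close_job(): hands the job in; it is judged then, once.
The state is a dict: "clock": time; "q": joint angles; "dq": joint speeds; "effort": joint torques, N m; "ee_pos": TCP position; "orientation": TCP orientation; "ft_force": force on the tool from outside, world axes, zero at the start; "ft_torque": the same for the moment, N m; "width": finger opening in mm; "finger_force": force on a finger pad.
Only numpy, scipy, OpenCV 4.12 (cv2) and the standard library are available. Lean on these libraries where they do the work, as an engineer would, in place of code of your own. Each camera call takes 0.05 s, during which the arm holds its last target. There are 200 camera calls.

## Working session

There is one attempt and no reset: what is moved stays moved. The work goes in short steps, Python scripts to look and compute and a shell command to move; the robot and the scene stay as the last step left them, time stands still between calls to the robot, and variables do not carry over. Pictures are saved under pics/ and viewed, at most 10 in all, crops included, and the job is handed in when it is done.

```bash
mkdir -p pics; ls; python3 - <<'E'
from plant import arm
import cv2,numpy as np
for n in("scene","top"):
    im=arm.get_image(n); cv2.imwrite(f"pics/{n}0.png",im[:,:,::-1]); c=arm.calibration(n); print(n,c)
s=arm.sense();print(s)
E
```

```text
pics
scene {'fx': 442.7945604646004, 'fy': 442.7945604646004, 'cx': 319.315665551437, 'cy': 204.9671596211468, 'dist_coeffs': array([-0.04404228,  0.        ,  0.        ,  0.        ,  0.        ]), 'xyz': array([1126.77670784,  653.0173015 ,  870.37089637]), 'rotation': array([[-0.69507051,  0.48793927, -0.52800781],
       [ 0.71874536,  0.45445234, -0.52619215],
       [-0.01679543, -0.74524381, -0.66658051]])}
top {'fx': 500.8942608092537, 'fy': 500.8942608092537, 'cx': 313.0712573367283, 'cy': 201.25254015444378, 'dist_coeffs': array([-0.00658431,  0.        ,  0.        ,  0.        ,  0.        ]), 'xyz': array([ 304.50954216,   32.48207464, 1271.46312229]), 'rotation': array([[ 0.00741086, -0.97775945,  0.20959851],
       [-0.99996741, -0.00791739, -0.0015777 ],
       [ 0.00320208, -0.20957999, -0.97778626]])}
{'clock': 0.1, 'q': array([-7.03018576e+01,  3.05425750e+00,  9.24823765e+01, -6.28824917e-04,
        8.45684214e+01, -6.81678440e+00]), 'dq': array([ 0.08229128, -0.06383188, -0.13604596,  0.02714847,  0.0097564 ,
       -0.02227583]), 'effort': array([ 1.32837981e-04, -3.94904602e+01, -3.71362102e+01, -1.13729486e-04,
        3.92274684e-03,  3.73242881e-05]), 'ee_pos': array([ 278.84465506, -558.73578944,  230.19677024]), 'orientation': array([[ 8.94817684e-01,  4.46431314e-01, -6.28315413e-04],
       [ 4.46431708e-01, -8.94816050e-01,  1.72258167e-03],
       [ 2.06787684e-04, -1.82189647e-03, -9.99998319e-01]]), 'ft_force': array([0.11147161, 0.04444201, 1.09350134]), 'ft_torque': array([ 0.00341953,  0.04992284, -0.03819993]), 'finger_force': 0.0, 'width': 85.03845800579818}
```

View pics/top0.png

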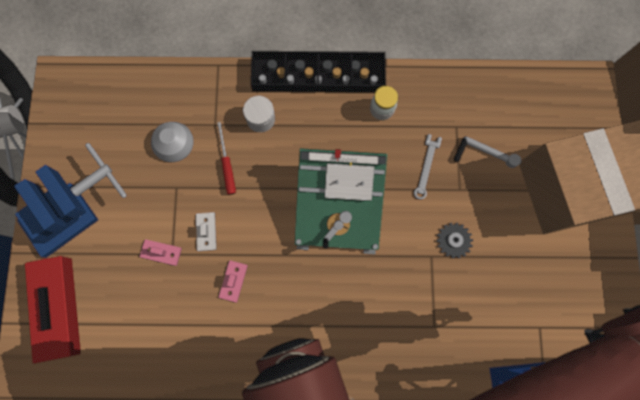

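View pics/scene0.png

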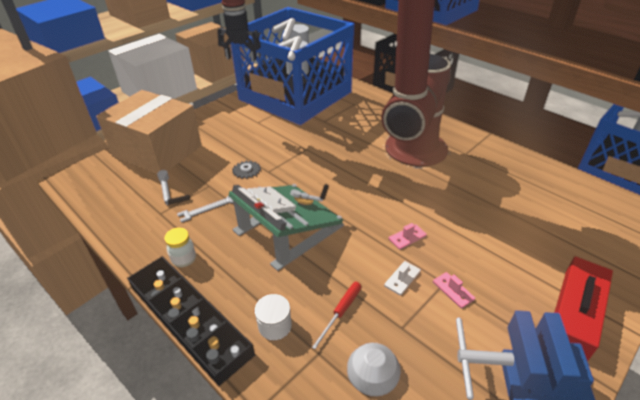

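The top view shows the aluminium (white) cover at (205,231). Its look-alikes are the pink ones at (160,252) and (233,281), and the aluminium carriage at (350,182) on the jig. I choose the white one at (205,231). The red mark is at (337,154) and the knob at about (326,242). One crop will check the choice and show jig detail.

```bash
cat >h.py <<'E'
import numpy as np,cv2
from plant import arm
def cam(n):
    c=arm.calibration(n);K=np.array([[c['fx'],0,c['cx']],[0,c['fy'],c['cy']],[0,0,1]]);return K,np.array(c['dist_coeffs']),np.array(c['xyz']),np.array(c['rotation'])
def ray(n,px):
    K,d,o,R=cam(n);p=cv2.undistortPoints(np.array(px,float).reshape(-1,1,2),K,d).reshape(-1,2)
    v=np.c_[p,np.ones(len(p))]@R.T;return o,v/np.linalg.norm(v,axis=1,keepdims=True)
def onplane(n,px,p0,nrm):
    o,v=ray(n,px);return o+v*(((p0-o)@nrm)/(v@nrm))[:,None]
def onz(n,px,z): return onplane(n,px,np.array([0,0,z]),np.array([0,0,1.]))
def tri(pt,ps):
    A=np.zeros((3,3));b=np.zeros(3);L=[]
    for n,p in(("top",pt),("scene",ps)):
        o,v=ray(n,[p]);M=np.eye(3)-np.outer(v[0],v[0]);A+=M;b+=M@o;L.append((o,M))
    x=np.linalg.solve(A,b);return x,[np.linalg.norm(M@(x-o)) for o,M in L]
def proj(n,X):
    K,d,o,R=cam(n);return cv2.projectPoints(np.array(X,float).reshape(-1,3),cv2.Rodrigues(R.T)[0],-R.T@o,K,d)[0].reshape(-1,2)
E
python3 - <<'E'
from h import *
t=cv2.imread("pics/top0.png");s=cv2.imread("pics/scene0.png")
a=cv2.resize(t[140:260,285:400],None,fx=3.4,fy=3.4,interpolation=2)
b=cv2.resize(s[175:270,220:350],None,fx=3,fy=3,interpolation=2)
c=cv2.resize(t[200:265,180:250],None,fx=4,fy=4,interpolation=2)
W=np.zeros((600,800,3),np.uint8);W[:a.shape[0],:a.shape[1]]=a;W[:b.shape[0],400:400+b.shape[1]]=b[:, :400];W[300:300+c.shape[0],420:420+c.shape[1]]=c
cv2.imwrite("pics/c1.png",W)
h=cv2.cvtColor(t,cv2.COLOR_BGR2HSV)
m=cv2.inRange(h,(0,0,130),(180,60,255))
cs=cv2.findContours(m,0,2)[0]
for k in cs:
    if cv2.contourArea(k)>60:
        print(cv2.contourArea(k),cv2.minAreaRect(k))
for n,im in(("top",t),("scene",s)):
    h=cv2.cvtColor(im,cv2.COLOR_BGR2HSV);m=cv2.inRange(h,(60,80,20),(95,255,255));m=cv2.morphologyEx(m,3,np.ones((9,9)))
    k=max(cv2.findContours(m,0,2)[0],key=cv2.contourArea)
    hl=cv2.convexHull(k);print(n,cv2.contourArea(k),cv2.approxPolyDP(hl,4,True).reshape(-1,2).tolist())
E
```

```text
122.5 ((455.75006103515625, 239.25003051757812), (12.727920532226562, 12.020814895629883), 45.0)
149.5 ((339.23828125, 226.01678466796875), (9.748859405517578, 31.376583099365234), 34.99201965332031)
610.0 ((205.7236328125, 231.09103393554688), (37.889705657958984, 18.944852828979492), 87.70938873291016)
336.0 ((98.8770751953125, 192.0420379638672), (36.33397674560547, 42.43722915649414), 55.175514221191406)
1516.5 ((353.9478759765625, 181.86048889160156), (56.80486297607422, 33.484012603759766), 3.468229293823242)
230.0 ((356.1556701660156, 158.50973510742188), (42.042964935302734, 7.235881805419922), 3.5763344764709473)
137.0 ((320.5, 156.5), (7.0, 23.0), 90.0)
81.0 ((94.6148681640625, 153.56082153320312), (27.201946258544922, 3.8361713886260986), 54.46232223510742)
115.5 ((484.0547790527344, 145.97946166992188), (38.483673095703125, 4.220789909362793), 24.443954467773438)
375.0 ((427.9466247558594, 166.56460571289062), (13.791382789611816, 64.38477325439453), 12.994616508483887)
1776.0 ((608.4639282226562, 171.2061767578125), (89.3139877319336, 21.68233299255371), 68.96248626708984)
676.0 ((177.2866973876953, 139.4610137939453), (31.29058837890625, 29.191003799438477), 61.69924545288086)
92.5 ((10.879311561584473, 110.55172729492188), (25.068870544433594, 8.913375854492188), 21.801406860351562)
683.5 ((258.5, 109.0), (28.0, 31.0), 90.0)
262.5 ((67.5, 48.0), (14.0, 25.0), 90.0)
490.5 ((401.5, 48.0), (49.0, 20.0), -0.0)
703.5 ((27.318260192871094, 54.16979217529297), (52.95893096923828, 32.75852584838867), 51.709835052490234)
494.0 ((624.3529052734375, 36.91178894042969), (31.044557571411133, 28.376667022705078), 75.96376037597656)
4145.0 ((538.5, 27.0), (54.0, 123.0), 90.0)
5600.5 ((264.5, 26.0), (52.0, 223.0), 90.0)
top 4780.0 [[384, 165], [377, 242], [356, 247], [302, 243], [296, 237], [301, 160]]
scene 550.0 [[335, 219], [298, 227], [288, 219], [295, 202], [315, 202]]
```

View pics/c1.png

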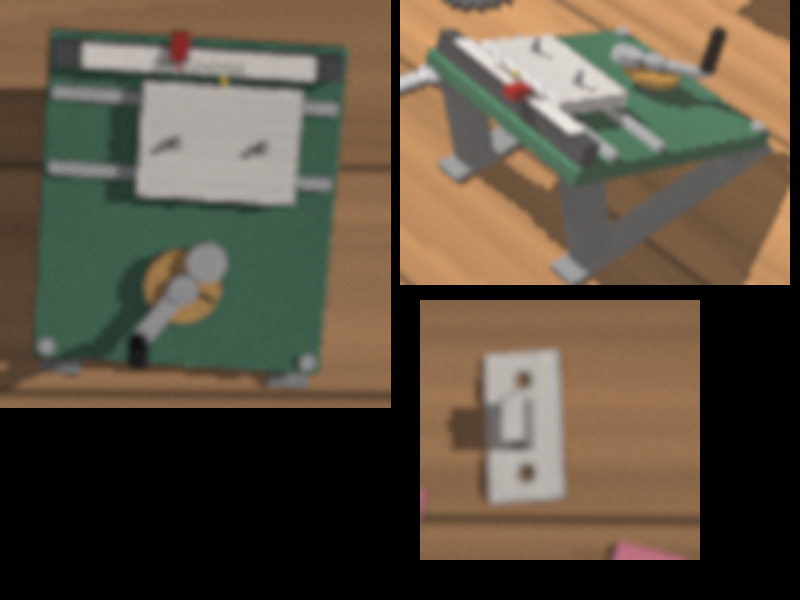

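The crop confirms the cover is the right one, with holes at (206,220) and (207,243) and the rib between them. I need finer jig corners, so I'll enlarge both jig views.

```bash
python3 - <<'E'
from h import *
t=cv2.imread("pics/top0.png");s=cv2.imread("pics/scene0.png")
def grid(im,x0,y0,x1,y1,f,name):
    a=cv2.resize(im[y0:y1,x0:x1],None,fx=f,fy=f,interpolation=cv2.INTER_CUBIC)
    a=cv2.convertScaleAbs(a,alpha=1.3)
    for x in range(x0-x0%10+10,x1,10): cv2.putText(a,str(x),(int((x+.5-x0)*f)-10,10),0,.35,(255,255,0),1);cv2.line(a,(int((x+.5-x0)*f),12),(int((x+.5-x0)*f),18),(255,255,0),1);[cv2.circle(a,(int((x+.5-x0)*f),int((y+.5-y0)*f)),1,(255,0,255),-1) for y in range(y0-y0%10+10,y1,10)]
    for y in range(y0-y0%10+10,y1,10): cv2.putText(a,str(y),(0,int((y+.5-y0)*f)+4),0,.35,(255,255,0),1)
    cv2.imwrite(name,a)
grid(t,292,143,391,254,5.4,"pics/t1.png")
grid(s,226,178,346,240,6.6,"pics/s1.png")
E
```

```text
(no output)
```

View pics/t1.png

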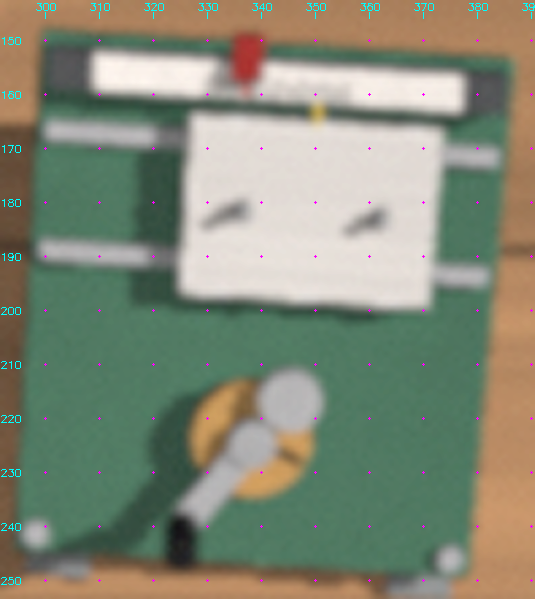

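View pics/s1.png

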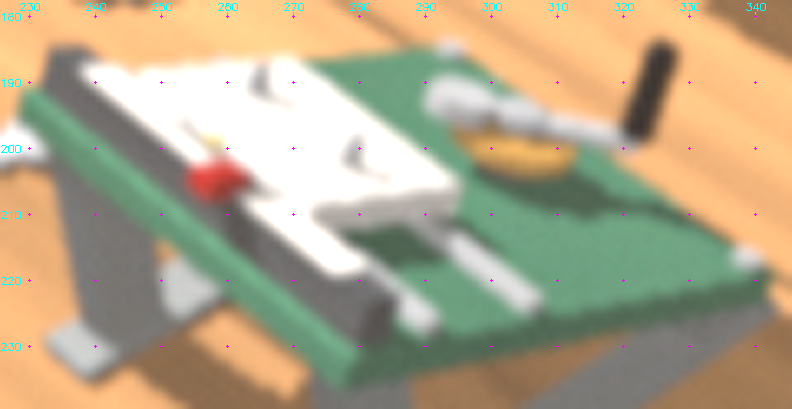

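The views show the face corners, carriage corners, knob and pointer clearly. The pointer is at about (350.4,161.9) in the top view and the red blade at (337.2,160.1), so the carriage is right of the mark. Next I triangulate the corners and fit the frame.

```bash
python3 - <<'E'
from h import *
from scipy.spatial.transform import Rotation as Ro
F={'TL':((299.8,148.6),(280.3,230.2),(115,105,0)),'TR':((385.9,153.6),(231.3,191.1),(115,-105,0)),
'BR':((378.2,249.0),(294,183.6),(-125,-105,0)),'BL':((294.8,243.4),(341.9,218.7),(-125,105,0))}
X={k:tri(v[0],v[1]) for k,v in F.items()}
for k,v in X.items(): print(k,v[0].round(1),np.round(v[1],1))
P=np.array([X[k][0] for k in F]);Q=np.array([v[2] for v in F.values()],float)
R,_=Ro.align_vectors(P-P.mean(0),Q-Q.mean(0));R=R.as_matrix();o=P.mean(0)-R@Q.mean(0)
print("face o",o.round(1),"res",np.round(P-(Q@R.T+o),1).tolist());print(R.round(3)); print("incl",np.degrees(np.arccos(R[2,2])))
# level-constrained
yaw=np.arctan2(-R[0,1],R[1,1]);Rf=Ro.from_euler('z',yaw).as_matrix()@Ro.from_euler('y',-25,degrees=True).as_matrix()
o=P.mean(0)-Rf@Q.mean(0);print("yaw",np.degrees(yaw),"o",o.round(1));print(Rf.round(3))
np.savez("face.npz",R=Rf,o=o)
f=lambda p:((p-o)@Rf).round(1)
for n,a,b in(("carBL",(324.5,197.3),(295.2,204.8)),("carTL",(326.7,163.6),(273.7,209)),("carBR",(371.3,199.7),(270.5,185.8)),("knob",(324.8,245.8),(326.1,184.6))):
    p,r=tri(a,b);print(n,p.round(1),np.round(r,1),"face",f(p))
for h,px in((20,[(326.7,163.6),(373.9,166.0),(371.3,199.7),(324.5,197.3),(350.4,161.9),(337.2,160.1)]),):
    print(f(onplane("top",px,o+Rf@[0,0,h],Rf[:,2])).tolist())
print("cover holes z8",onz("top",[(206,220),(206.75,243)],8).round(1).tolist())
t=cv2.imread("pics/top0.png");s=cv2.imread("pics/scene0.png")
for n,im,(x0,y0,x1,y1) in(("top",t,(190,205,222,256)),("scene",s,(380,255,425,300))):
    h=cv2.cvtColor(im[y0:y1,x0:x1],cv2.COLOR_BGR2HSV);m=cv2.inRange(h,(0,0,110),(180,70,255))
    k=max(cv2.findContours(m,0,2)[0],key=cv2.contourArea);r=cv2.minAreaRect(k);c=cv2.boxPoints(r)+[x0,y0];print(n,r[1],c.round(1).tolist(),onz(n,c,8).round(0)[:,:2].tolist())
E
```

```text
TL [673.1  65.4 136.2] [3.2 3.2]
TR [ 662.4 -138.3  133.5] [4.1 4.1]
BR [ 448.8 -130.2   35.1] [1.8 1.8]
BL [462.1  75.7  32.7] [0.8 0.8]
face o [566.1 -32.1  86.6] res [[-2.2, -2.2, 0.6], [-2.1, 3.8, -2.7], [0.8, 1.1, 1.9], [3.4, -2.7, 0.1]]
[[ 0.902  0.051 -0.428]
 [-0.045  0.999  0.024]
 [ 0.429 -0.003  0.903]]
incl 25.41138268772522
yaw -2.942195749436212 o [566.1 -32.1  86.5]
[[ 0.905  0.051 -0.422]
 [-0.047  0.999  0.022]
 [ 0.423  0.     0.906]]
carBL [564.    3.6 106.5] [0.2 0.2] face [ 4.8 35.5 19.8]
carTL [636.1   1.3 139. ] [2.8 2.8] face [83.9 37.  18.8]
carBR [ 557.1 -105.8  105.8] [3.1 3.1] face [  3.4 -74.   19.7]
knob [447.8   3.1 104.4] [0.9 0.9] face [-101.2   29.1   66.9]
[[86.1, 35.1, 20.0], [86.9, -75.7, 20.0], [5.8, -76.1, 20.0], [5.0, 35.4, 20.0], [93.4, -20.1, 20.0], [95.8, 11.0, 20.0]]
cover holes z8 [[524.1, 304.0, 8.0], [465.0, 299.0, 8.0]]
top (38.1121711730957, 20.18878936767578) [[194.8, 212.4], [215.0, 211.7], [216.2, 249.8], [196.0, 250.5]] [[544.0, 334.0], [546.0, 282.0], [448.0, 274.0], [446.0, 325.0]]
scene (20.251815795898438, 35.64501190185547) [[383.0, 284.5], [405.6, 257.0], [421.2, 269.8], [398.6, 297.4]] [[547.0, 287.0], [437.0, 275.0], [445.0, 329.0], [552.0, 338.0]]
```

```bash
cat >>h.py <<'E'
from scipy.spatial.transform import Rotation as Ro
def go(p,R=None):
    s=arm.sense();T=np.array(s['orientation']);x=np.array(s['ee_pos'])
    print("shift in tool (mm)",(T.T@(np.array(p)-x)).round(1),"turn (tool,deg)",None if R is None else Ro.from_matrix(T.T@R).as_rotvec(degrees=True).round(2),"t",round(s['clock'],2))
def Rt(x,z):
    x=np.array(x,float);z=np.array(z,float);z/=np.linalg.norm(z);x-=z*(x@z);x/=np.linalg.norm(x);return np.c_[x,np.cross(z,x),z]
Rpick=Rt([np.cos(np.radians(4.8)),np.sin(np.radians(4.8)),0],[0,0,-1])
try:
    _f=np.load("face.npz");RF=_f['R'];OF=_f['o'];Rplace=Rt(RF[:,1],-RF[:,2])
except Exception: pass
E
python3 -m pendant '[{"linear":[0,0,0],"turn":[0,0,7.23],"jaw":0.085},{"linear":[0,0,0],"turn":[0,0,7.23],"jaw":0.085},{"linear":[0,0,0],"turn":[0,0,7.23],"jaw":0.085},{"linear":[0.019,-0.056,0],"turn":[0,0,0],"jaw":0.085},{"linear":[0.019,-0.056,0],"turn":[0,0,0],"jaw":0.085},{"linear":[0.019,-0.056,0],"turn":[0,0,0],"jaw":0.085},{"linear":[0.019,-0.056,0],"turn":[0,0,0],"jaw":0.085},{"linear":[0.019,-0.056,0],"turn":[0,0,0],"jaw":0.085}]'
python3 -m pendant '[{"linear":[0.019,-0.056,0],"turn":[0,0,0],"jaw":0.085},{"linear":[0.019,-0.056,0],"turn":[0,0,0],"jaw":0.085},{"linear":[0.019,-0.056,0],"turn":[0,0,0],"jaw":0.085},{"linear":[0.019,-0.056,0],"turn":[0,0,0],"jaw":0.085},{"linear":[0.019,-0.056,0],"turn":[0,0,0],"jaw":0.085},{"linear":[0.019,-0.056,0],"turn":[0,0,0],"jaw":0.085},{"linear":[0.019,-0.056,0],"turn":[0,0,0],"jaw":0.085},{"linear":[0.019,-0.056,0],"turn":[0,0,0],"jaw":0.085}]'
python3 -c "
from h import *
go([494.5,301.7,230],Rpick)"
```

```text
clock: 1.1
ee_pos: [350.1, -270.2, 230.8]
orientation: [[0.997, 0.084, -0.0], [0.084, -0.997, 0.0], [-0.0, -0.0, -1.0]]
ft_force: [1.1, 0.8, 0.8]
width: 84.6
finger_force: 0.0
clock: 2.1
ee_pos: [463.8, 189.0, 231.0]
orientation: [[0.996, 0.085, 0.0], [0.085, -0.996, -0.0], [0.0, 0.0, -1.0]]
ft_force: [1.0, 0.2, 0.3]
width: 85.0
finger_force: 0.0
shift in tool (mm) [  40.2 -109.7    1. ] turn (tool,deg) [ 0.02 -0.    0.06] t 2.1
```

```bash
python3 -m pendant '[{"linear":[0.020,-0.055,0],"turn":[0,0,0],"jaw":0.085},{"linear":[0.020,-0.056,0],"turn":[0,0,0],"jaw":0.085},{"linear":[0,0,0.06],"turn":[0,0,0],"jaw":0.06},{"linear":[0,0,0.06],"turn":[0,0,0],"jaw":0.05},{"linear":[0,0,0.05],"turn":[0,0,0],"jaw":0.05},{"linear":[0,0,0.03],"turn":[0,0,0],"jaw":0.05},{"linear":[0,0,0],"turn":[0,0,0],"jaw":0.05}]'
python3 - <<'E'
from h import *
go([494.5,301.7,14],Rpick)
s=arm.get_image("scene")[:,:,::-1];cv2.imwrite("pics/s2.png",cv2.resize(s[200:320,350:470],None,fx=5,fy=5,interpolation=2))
E
```

```text
clock: 2.98
ee_pos: [491.5, 299.7, 27.6]
orientation: [[0.996, 0.084, -0.007], [0.084, -0.996, -0.003], [-0.007, 0.003, -1.0]]
ft_force: [-0.2, -0.0, 1.0]
width: 49.9
finger_force: 0.0
shift in tool (mm) [ 3.2 -1.8 13.6] turn (tool,deg) [0.14 0.42 0.03] t 2.98
```

View pics/s2.png

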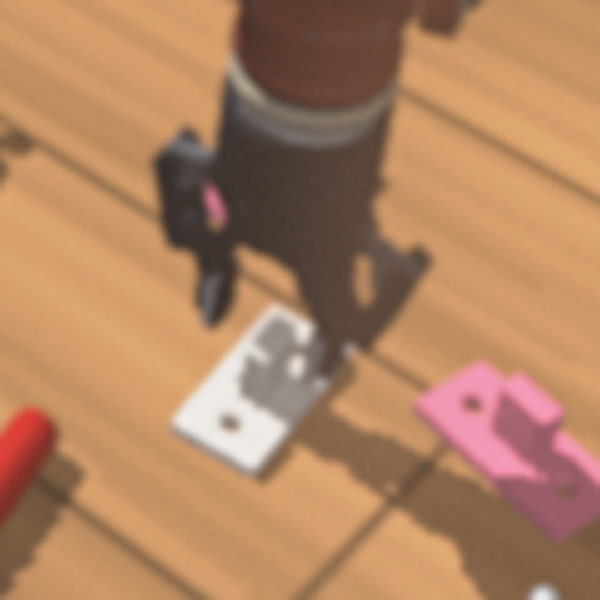

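The gripper straddles the white cover (its hole is visible at crop (230,423)), and the pink one is clear to the right. Descend and grip.

```bash
python3 -m pendant '[{"linear":[0.003,-0.002,0.007],"turn":[0,0.4,0],"jaw":0.05},{"linear":[0,0,0.006],"turn":[0,0,0],"jaw":0.04},{"linear":[0,0,0],"turn":[0,0,0],"jaw":0.02},{"linear":[0,0,0],"turn":[0,0,0],"jaw":0.01},{"linear":[0,0,0],"turn":[0,0,0],"jaw":0.005},{"linear":[0,0,0],"turn":[0,0,0],"jaw":0.005}]' 60
python3 -c "
from h import *
go([494.5,301.7,14],Rpick)"
```

```text
clock: 3.78
ee_pos: [497.6, 303.3, 18.8]
orientation: [[0.996, 0.084, 0.008], [0.084, -0.996, 0.001], [0.008, -0.0, -1.0]]
ft_force: [0.4, 0.2, 2.6]
width: 12.8
finger_force: 59.5
shift in tool (mm) [-3.3  1.4  4.8] turn (tool,deg) [-0.02 -0.44  0.03] t 3.77
```

```bash
python3 -m pendant '[{"linear":[0,0,-0.05],"turn":[0,0,0],"jaw":0.005},{"linear":[0,0,-0.06],"turn":[0,0,0],"jaw":0.005},{"linear":[0,0,-0.06],"turn":[0,0,0],"jaw":0.005},{"linear":[0,0,-0.06],"turn":[0,0,0],"jaw":0.005},{"linear":[0,0,0],"turn":[0,0,0],"jaw":0.005}]'
python3 - <<'E'
from h import *
seat=OF+RF@[45.3,-20.2,20];print(seat)
go(seat+RF[:,2]*(18.8+60),Rplace)
E
```

```text
clock: 4.4
ee_pos: [498.4, 304.3, 255.5]
orientation: [[0.996, 0.084, 0.018], [0.084, -0.996, 0.006], [0.018, -0.004, -1.0]]
ft_force: [0.6, 0.4, -2.1]
width: 13.0
finger_force: 59.3
[597.63032612 -53.95040961 123.79710711]
shift in tool (mm) [ 34.6 361.1  59.5] turn (tool,deg) [-19.96  16.89 -81.02] t 4.4
```

```bash
python3 -m pendant '[{"linear":[0.006,0.06,0],"turn":[0,0,0],"jaw":0.005},{"linear":[0.006,0.06,0],"turn":[0,0,0],"jaw":0.005},{"linear":[0.006,0.06,0],"turn":[0,0,0],"jaw":0.005},{"linear":[0.006,0.06,0],"turn":[0,0,0],"jaw":0.005},{"linear":[0.006,0.06,0],"turn":[0,0,0],"jaw":0.005},{"linear":[0.006,0.06,0],"turn":[0,0,0],"jaw":0.005},{"linear":[0,0,0],"turn":[-2.2,1.9,-9],"jaw":0.005},{"linear":[0,0,0],"turn":[-2.2,1.9,-9],"jaw":0.005}]'
python3 -m pendant '[{"linear":[0,0,0],"turn":[-2.2,1.9,-9],"jaw":0.005},{"linear":[0,0,0],"turn":[-2.2,1.9,-9],"jaw":0.005},{"linear":[0,0,0],"turn":[-2.2,1.9,-9],"jaw":0.005},{"linear":[0,0,0],"turn":[-2.2,1.9,-9],"jaw":0.005},{"linear":[0,0,0],"turn":[-2.2,1.9,-9],"jaw":0.005},{"linear":[0,0,0],"turn":[-2.2,1.9,-9],"jaw":0.005},{"linear":[0,0,0],"turn":[-2.2,1.9,-9],"jaw":0.005},{"linear":[0,0,0],"turn":[0,0,0],"jaw":0.005}]'
python3 - <<'E'
from h import *
seat=OF+RF@[45.3,-20.2,20]
go(seat+RF[:,2]*(18.8+60),Rplace)
E
```

```text
clock: 5.4
ee_pos: [560.9, -53.7, 245.6]
orientation: [[0.918, 0.387, 0.086], [0.392, -0.918, -0.058], [0.057, 0.087, -0.995]]
ft_force: [0.4, 0.5, -2.3]
width: 13.2
finger_force: 59.7
clock: 6.4
ee_pos: [560.2, -52.7, 245.5]
orientation: [[0.053, 0.911, 0.408], [0.999, -0.049, -0.022], [0.0, 0.409, -0.913]]
ft_force: [-0.0, 0.5, -2.4]
width: 13.2
finger_force: 59.7
shift in tool (mm) [  0.7 -16.8  47.6] turn (tool,deg) [-0.88  0.05 -0.11] t 6.4
```

```bash
python3 -m pendant '[{"linear":[0.001,-0.017,0.048],"turn":[-0.9,0,0],"jaw":0.005},{"linear":[0,0,0.02],"turn":[0,0,0],"jaw":0.005},{"linear":[0,0,0],"turn":[0,0,0],"jaw":0.005},{"linear":[0,0,0],"turn":[0,0,0],"jaw":0.005}]'
python3 - <<'E'
from h import *
seat=OF+RF@[45.3,-20.2,20]
go(seat+RF[:,2]*(18.8+40),Rplace)
t=arm.get_image("top")[:,:,::-1];s=arm.get_image("scene")[:,:,::-1]
cv2.imwrite("pics/t3.png",t);cv2.imwrite("pics/s3.png",s)
a=cv2.resize(t[140:220,295:395],None,fx=4,fy=4,interpolation=2);b=cv2.resize(s[145:230,225:325],None,fx=6,fy=6,interpolation=2)
W=np.zeros((600,800,3),np.uint8);W[:510,:600]=b;W[280:600,400:800]=a
cv2.imwrite("pics/c3.png",cv2.convertScaleAbs(W,alpha=1.3))
E
```

```text
clock: 6.9
ee_pos: [575.2, -52.4, 180.6]
orientation: [[0.052, 0.903, 0.427], [0.999, -0.046, -0.023], [-0.001, 0.428, -0.904]]
ft_force: [-0.4, -0.1, -0.6]
width: 12.6
finger_force: 59.6
shift in tool (mm) [-0.4 -3.6  2.1] turn (tool,deg) [0.33 0.07 0.02] t 6.9
```

View pics/c3.png

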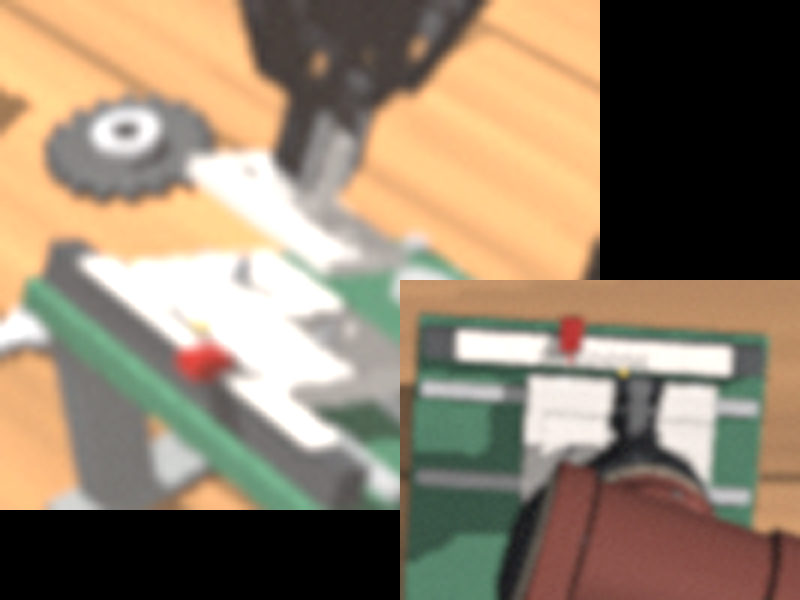

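```bash
python3 - <<'E'
from h import *
s=cv2.imread("pics/s3.png");t=cv2.imread("pics/t3.png")
x0,y0,x1,y1,f=250,160,305,210,11
a=cv2.resize(s[y0:y1,x0:x1],None,fx=f,fy=f,interpolation=2);a=np.clip((a.astype(float)-60)*1.3,0,255).astype(np.uint8)
for x in range(x0,x1,5):
    for y in range(y0,y1,5): cv2.circle(a,(int((x+.5-x0)*f),int((y+.5-y0)*f)),1,(255,0,255),-1)
b=cv2.resize(t[160:195,325:380],None,fx=3.5,fy=8,interpolation=2);b=np.clip((b.astype(float)-60)*1.3,0,255).astype(np.uint8)
W=np.zeros((560,800,3),np.uint8);W[:550,:605]=a;W[:280,607:799]=b[:,:192];cv2.imwrite("pics/c4.png",W)
E
```

```text
(no output)
```

View pics/c4.png

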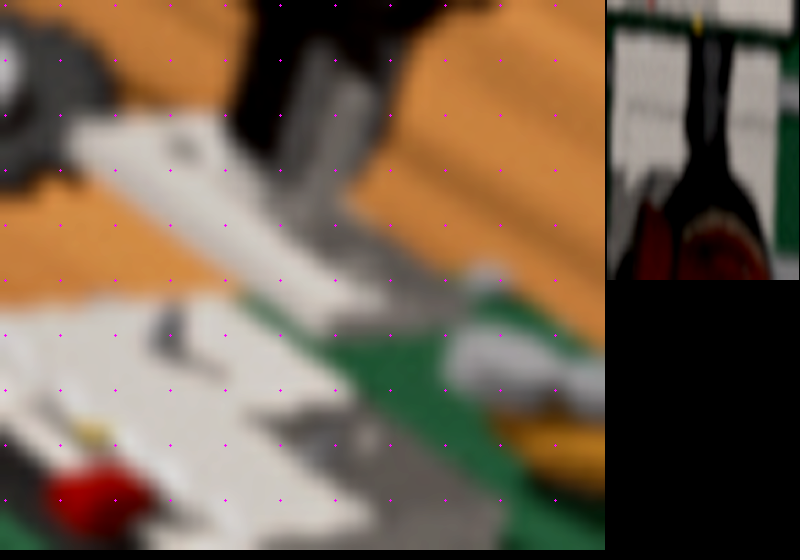

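```bash
python3 - <<'E'
from h import *
s=arm.sense();T=np.array(s['orientation']);x=np.array(s['ee_pos']);print(x)
px=lambda p:[(a/11+249.5,b/11+159.5) for a,b in p]
tt=lambda h,p:((onplane("scene",px(p),x+T[:,2]*h,T[:,2])-x)@T).round(1).tolist()
print("hole, upright corner, (tool,top surf)",tt(10.8,[(183,148),(72,118)]))
print("bottom upright, upleft",tt(18.8,[(75,150),(322,332),(470,300)]))
ff=lambda h,p:((onplane("scene",px(p),OF+RF@[0,0,h],RF[:,2])-OF)@RF).round(1).tolist()
print("pin tip R",ff(34,[(169,310)]))
crop=lambda P:((proj("scene",P)-[249.5,159.5])*11).round(0).tolist()
print("pred pin tips R,L + bases",crop([OF+RF@[45.3,-20.2+d,h] for d in(-30,30) for h in(34,20)]))
print("car up-right etc",ff(20,[(350,400),(240,300)]))
E
```

```text
[575.56322246 -52.54304959 181.59535833]
hole, upright corner, (tool,top surf) [[-33.0, -0.9, 10.8], [-51.1, 18.8, 10.8]]
bottom upright, upleft [[-50.1, 16.2, 18.8], [42.7, 16.8, 18.8], [35.1, -36.8, 18.8]]
pin tip R [[50.5, -41.6, 34.0]]
pred pin tips R,L + bases [[163.0, 292.0], [149.0, 344.0], [322.0, 410.0], [307.0, 463.0]]
car up-right etc [[10.4, -14.6, 20.0], [2.9, -66.1, 20.0]]
```

```bash
cat >>h.py <<'E'
def seatgo(h,fx=45.3,fy=-17.0): go(OF+RF@[fx,fy,20+18.8+h],Rplace)
def rel():
    s=arm.sense();x=np.array(s['ee_pos']);print("TCP face",((x-OF)@RF).round(1),"F face",(np.array(s['ft_force'])@RF).round(1),"w",round(s['width'],1),"t",round(s['clock'],2))
E
python3 -m pendant '[{"linear":[0.003,-0.003,0.012],"turn":[0.3,0,0],"jaw":0.005},{"linear":[0,0,0.014],"turn":[0,0,0],"jaw":0.005},{"linear":[0,0,0],"turn":[0,0,0],"jaw":0.005},{"linear":[0,0,0],"turn":[0,0,0],"jaw":0.005}]'
python3 -c "
from h import *
rel();seatgo(15)"
```

```text
clock: 7.5
ee_pos: [583.2, -49.8, 154.5]
orientation: [[0.051, 0.905, 0.421], [0.999, -0.045, -0.023], [-0.001, 0.422, -0.907]]
ft_force: [-0.2, 0.5, -2.0]
width: 13.1
finger_force: 59.7
TCP face [ 45.  -16.8  54. ] F face [-1.   0.5 -1.7] w 13.1 t 7.5
shift in tool (mm) [-0.2  0.3  0.2] turn (tool,deg) [-0.04  0.05  0.06] t 7.5
```

```bash
for i in 1 2; do python3 -m pendant '[{"linear":[0,0,0.002],"turn":[0,0,0],"jaw":0.005},{"linear":[0,0,0.002],"turn":[0,0,0],"jaw":0.005},{"linear":[0,0,0],"turn":[0,0,0],"jaw":0.005}]' >/dev/null
python3 -c "
from h import *
rel()"; done
```

```text
TCP face [ 45.2 -16.9  50.3] F face [-0.4  0.7 -1.1] w 13.2 t 7.88
TCP face [ 44.9 -16.8  46.1] F face [-0.2  1.1 -2.6] w 13.0 t 8.25
```

```bash
for i in 1 2; do python3 -m pendant '[{"linear":[0,0,0.002],"turn":[0,0,0],"jaw":0.005},{"linear":[0,0,0.001],"turn":[0,0,0],"jaw":0.005},{"linear":[0,0,0],"turn":[0,0,0],"jaw":0.005}]' >/dev/null
python3 -c "
from h import *
rel()"; done
```

```text
TCP face [ 45.1 -16.9  43.2] F face [-0.4  0.3 -1.5] w 12.7 t 8.62
TCP face [ 45.1 -16.8  40.2] F face [-1.3  0.3 -2.3] w 13.0 t 9.0
```

```bash
for i in 1 2 3; do python3 -m pendant '[{"linear":[0,0,0.001],"turn":[0,0,0],"jaw":0.005},{"linear":[0,0,0.001],"turn":[0,0,0],"jaw":0.005},{"linear":[0,0,0],"turn":[0,0,0],"jaw":0.005}]' >/dev/null
python3 -c "
from h import *
rel()"; done
```

```text
TCP face [ 45.1 -16.9  38.3] F face [-1.1 -0.6 -1.6] w 12.8 t 9.38
TCP face [ 45.5 -17.1  37.3] F face [-5.5 -0.9  8.3] w 13.1 t 9.75
TCP face [ 45.5 -17.1  37.1] F face [-14.2  -0.4  28.7] w 12.8 t 10.12
```

```bash
python3 -m pendant '[{"linear":[0,0,-0.0015],"turn":[0,0,0],"jaw":0.005},{"linear":[0,0,0],"turn":[0,0,0],"jaw":0.018},{"linear":[0,0,0],"turn":[0,0,0],"jaw":0.03},{"linear":[0,0,0],"turn":[0,0,0],"jaw":0.03},{"linear":[0,0,-0.03],"turn":[0,0,0],"jaw":0.035},{"linear":[0,0,-0.05],"turn":[0,0,0],"jaw":0.035},{"linear":[0,0,-0.05],"turn":[0,0,0],"jaw":0.035},{"linear":[0,-0.06,0],"turn":[0,0,0],"jaw":0.035}]'
python3 - <<'E'
from h import *
rel()
t=arm.get_image("top")[:,:,::-1];s=arm.get_image("scene")[:,:,::-1]
cv2.imwrite("pics/t5.png",t);cv2.imwrite("pics/s5.png",s)
a=cv2.resize(t[143:253,292:392],None,fx=3.4,fy=3.4,interpolation=2);b=cv2.resize(s[165:240,226:346],None,fx=3.8,fy=3.8,interpolation=2)
W=np.zeros((480,800,3),np.uint8);W[:374,:340]=a;W[:285,342:798]=b;cv2.imwrite("pics/c5.png",W)
E
```

```text
clock: 11.12
ee_pos: [485.3, -45.7, 240.0]
orientation: [[0.05, 0.899, 0.435], [0.999, -0.043, -0.026], [-0.005, 0.436, -0.9]]
ft_force: [-0.8, -0.3, 0.8]
width: 35.0
finger_force: 0.0
TCP face [ -7.6 -17.7 172.9] F face [-0.4 -0.4  1.1] w 35.0 t 11.12
```

View pics/c5.png

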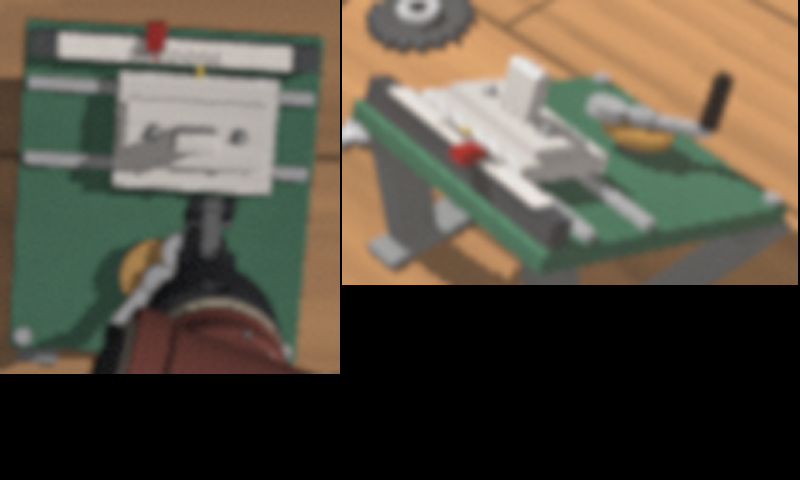

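The cover is home on both pins, with both holes around the pins (crop (152,132) and (238,135)) and the plate flat. Now the crank.

```bash
python3 - <<'E'
from h import *
p=OF+RF@[-100.4,29.5,100];print(p);go(p,Rplace);print(arm.sense()['q'].round(1))
E
```

```text
[434.54147419   4.19733519 134.72624933]
shift in tool (mm) [ 45.2 -76.7  62.7] turn (tool,deg) [-0.52 -0.03  0.01] t 11.22
[-17.7 -36.6 127.2   6.7  65.8 -16.3]
```

```bash
python3 -m pendant '[{"linear":[0.022,-0.038,0],"turn":[0,0,0],"jaw":0.045},{"linear":[0.023,-0.038,0],"turn":[0,0,0],"jaw":0.045},{"linear":[0,0,0.03],"turn":[0,0,0],"jaw":0.045},{"linear":[0,0,0.032],"turn":[0,0,0],"jaw":0.045},{"linear":[0,0,0],"turn":[0,0,0],"jaw":0.045}]'
python3 - <<'E'
from h import *
rel();p=OF+RF@[-100.4,29.5,100];go(p,Rplace);print(arm.sense()['q'].round(1))
E
```

```text
clock: 11.85
ee_pos: [440.3, 2.9, 139.5]
orientation: [[0.05, 0.908, 0.417], [0.999, -0.046, -0.021], [-0.0, 0.417, -0.909]]
ft_force: [0.1, 0.2, -0.4]
width: 44.7
finger_force: 0.0
TCP face [-93.1  28.5 101.8] F face [-0.1  0.2 -0.4] w 44.7 t 11.85
shift in tool (mm) [ 1.1 -7.3  1.8] turn (tool,deg) [-0.35 -0.    0.06] t 11.85
[-11.7 -40.8 137.6   4.2  58.9 -10.2]
```

```bash
python3 -m pendant '[{"linear":[0.001,-0.007,0.02],"turn":[-0.3,0,0],"jaw":0.045},{"linear":[0,0,0.02],"turn":[0,0,0],"jaw":0.045},{"linear":[0,0,0.02],"turn":[0,0,0],"jaw":0.045},{"linear":[0,0,0],"turn":[0,0,0],"jaw":0.045},{"linear":[0,0,0],"turn":[0,0,0],"jaw":0.045}]'
python3 - <<'E'
from h import *
rel();p=OF+RF@[-100.4,29.5,39];go(p,Rplace);print(arm.sense()['q'].round(1))
E
```

```text
clock: 12.48
ee_pos: [461.5, 2.1, 86.6]
orientation: [[0.051, 0.902, 0.428], [0.999, -0.045, -0.023], [-0.002, 0.429, -0.903]]
ft_force: [-0.5, -0.4, -0.6]
width: 45.1
finger_force: 0.0
TCP face [-96.3  28.8  44.9] F face [-0.7 -0.5 -0.4] w 45.1 t 12.47
shift in tool (mm) [ 0.7 -4.2  5.9] turn (tool,deg) [0.39 0.07 0.07] t 12.47
[-11.1 -32.  138.    4.5  48.9 -10.4]
```

```bash
python3 -m pendant '[{"linear":[0.001,-0.004,0.004],"turn":[0.3,0,0],"jaw":0.045},{"linear":[0,0,0],"turn":[0,0,0],"jaw":0.03},{"linear":[0,0,0],"turn":[0,0,0],"jaw":0.01},{"linear":[0,0,0],"turn":[0,0,0],"jaw":0.005},{"linear":[0,0,0],"turn":[0,0,0],"jaw":0.005}]' 30
python3 - <<'E'
from h import *
rel();p=OF+RF@[-100.4,29.5,39];go(p,Rplace);print(arm.sense()['q'].round(1))
E
```

```text
clock: 13.1
ee_pos: [459.1, 3.4, 80.1]
orientation: [[0.051, 0.905, 0.422], [0.999, -0.045, -0.023], [-0.002, 0.423, -0.906]]
ft_force: [-1.1, -0.1, 2.1]
width: 14.8
finger_force: 31.0
TCP face [-101.2   29.9   40.1] F face [-0.1 -0.2  2.3] w 14.8 t 13.1
shift in tool (mm) [-0.4  0.8  1.1] turn (tool,deg) [0.02 0.06 0.07] t 13.1
[-10.9 -31.6 138.4   4.4  48.5 -10.2]
```

```bash
cat >>h.py <<'E'
def arc(a0,a1,n):
    a=np.linspace(a0,a1,n+1);y=-50*np.sin(a);x=-60-50*np.cos(a)
    print(n,"rows tool x,y mm:",np.c_[np.diff(y),np.diff(x)].round(1).tolist())
def knob():
    s=arm.sense();p=(np.array(s['ee_pos'])-OF)@RF;d=p-[-60,0,0];a=np.arctan2(-d[1],-d[0])
    print("a",a.round(3),"r",np.hypot(d[0],d[1]).round(1));rel();return a
E
python3 -c "
from h import *
a=knob();arc(a,a+.6,6);arc(a+.6,a+1.2,6);arc(a+1.2,1.15,6)"
```

```text
a -0.628 r 50.9
TCP face [-101.2   29.9   40.1] F face [-0.1 -0.2  2.3] w 14.8 t 13.1
6 rows tool x,y mm: [[-4.2, -2.7], [-4.4, -2.3], [-4.6, -1.8], [-4.8, -1.4], [-4.9, -0.9], [-5.0, -0.4]]
6 rows tool x,y mm: [[-5.0, 0.1], [-5.0, 0.6], [-4.9, 1.1], [-4.7, 1.6], [-4.6, 2.0], [-4.3, 2.5]]
6 rows tool x,y mm: [[-3.9, 2.8], [-3.6, 3.2], [-3.3, 3.5], [-3.0, 3.8], [-2.6, 4.1], [-2.2, 4.3]]
```

```bash
python3 -m pendant '[{"linear":[-0.0042,-0.0027,0],"turn":[0,0,0],"jaw":0.005},{"linear":[-0.0044,-0.0023,0],"turn":[0,0,0],"jaw":0.005},{"linear":[-0.0046,-0.0018,0],"turn":[0,0,0],"jaw":0.005},{"linear":[0,0,0],"turn":[0,0,0],"jaw":0.005}]' >/dev/null; python3 -c "
from h import *
knob();rel()"
```

```text
a -0.322 r 50.7
TCP face [-108.1   16.1   40.1] F face [1.2 0.5 3. ] w 15.1 t 13.6
TCP face [-108.1   16.1   40.1] F face [1.2 0.5 3. ] w 15.1 t 13.6
```

```bash
python3 -m pendant '[{"linear":[-0.0048,-0.0014,0],"turn":[0,0,0],"jaw":0.005},{"linear":[-0.0049,-0.0009,0],"turn":[0,0,0],"jaw":0.005},{"linear":[-0.005,-0.0004,0],"turn":[0,0,0],"jaw":0.005},{"linear":[-0.005,0.0001,0],"turn":[0,0,0],"jaw":0.005},{"linear":[-0.005,0.0006,0],"turn":[0,0,0],"jaw":0.005},{"linear":[-0.0049,0.0011,0],"turn":[0,0,0],"jaw":0.005},{"linear":[0,0,0],"turn":[0,0,0],"jaw":0.005}]' >/dev/null; cat >>h.py <<'E'
def mark(save=None):
    for n,(x0,y0,x1,y1) in(("top",(292,143,395,172)),("scene",(226,178,300,225))):
        im=arm.get_image(n)[:,:,::-1];f=8
        if save: cv2.imwrite(f"pics/{save}_{n}.png",im)
        c=cv2.resize(im[y0:y1,x0:x1],None,fx=f,fy=f,interpolation=2);h=cv2.cvtColor(c,cv2.COLOR_BGR2HSV)
        ye=cv2.inRange(h,(20,80,90),(34,255,255));rd=cv2.inRange(h,(0,150,60),(6,255,255))|cv2.inRange(h,(174,150,60),(180,255,255))
        for nm,m,hh in(("yellow",ye,20),("red",rd,32)):
            ks=[k for k in cv2.findContours(m,0,2)[0] if cv2.contourArea(k)>60]
            for k in sorted(ks,key=cv2.contourArea)[-2:]:
                M=cv2.moments(k);u=np.array([M['m10'],M['m01']])/M['m00']/f+[x0-.5,y0-.5]
                print(n,nm,"area",cv2.contourArea(k)/f/f,u.round(2),"face",((onplane(n,[u],OF+RF@[0,0,hh],RF[:,2])-OF)@RF).round(1)[0][:2] if n=="top" else "")
E
python3 -c "
from h import *
knob();mark()"
```

```text
a 0.271 r 50.2
TCP face [-108.4  -13.5   40.1] F face [4.7 3.  0.5] w 15.1 t 14.47
top yellow area 5.8125 [341.08 162.71] face [90.2  1.6]
top red area 31.2890625 [337.29 152.55] face [115.   12.4]
scene yellow area 1.375 [251.29 188.42] face 
scene yellow area 2.125 [269.18 186.68] face 
scene red area 21.5390625 [258.19 204.85] face
```

```bash
python3 -m pendant '[{"linear":[-0.0047,0.0016,0],"turn":[0,0,0],"jaw":0.005},{"linear":[-0.0046,0.002,0],"turn":[0,0,0],"jaw":0.005},{"linear":[-0.0043,0.0025,0],"turn":[0,0,0],"jaw":0.005},{"linear":[-0.0039,0.0028,0],"turn":[0,0,0],"jaw":0.005},{"linear":[-0.0036,0.0032,0],"turn":[0,0,0],"jaw":0.005},{"linear":[-0.0033,0.0035,0],"turn":[0,0,0],"jaw":0.005},{"linear":[-0.003,0.0038,0],"turn":[0,0,0],"jaw":0.005},{"linear":[0,0,0],"turn":[0,0,0],"jaw":0.005}]' >/dev/null; 
python3 -c "
from h import *
a=knob();mark();arc(a,1.15,2);arc(1.1,.5,6)"
```

```text
a 0.927 r 49.7
TCP face [-89.8 -39.8  39.9] F face [2.7 6.1 4.7] w 15.1 t 15.57
top yellow area 5.6484375 [333.99 162.5 ] face [89.7 18.2]
top red area 31.328125 [337.28 152.54] face [115.1  12.4]
scene yellow area 2.5625 [270.95 186.56] face 
scene yellow area 9.6953125 [295.55 196.  ] face 
scene red area 20.890625 [258.05 204.9 ] face 
2 rows tool x,y mm: [[-3.1, 4.6], [-2.6, 4.9]]
6 rows tool x,y mm: [[2.5, -4.3], [2.9, -4.1], [3.3, -3.8], [3.7, -3.4], [4.0, -3.0], [4.3, -2.6]]
```

```bash
python3 -m pendant '[{"linear":[-0.0030,0.0042,0],"turn":[0,0,0],"jaw":0.005},{"linear":[-0.0025,0.0042,0],"turn":[0,0,0],"jaw":0.005},{"linear":[-0.0018,0.0043,0],"turn":[0,0,0],"jaw":0.005},{"linear":[0,0,0],"turn":[0,0,0],"jaw":0.005},{"linear":[0,0,0],"turn":[0,0,0],"jaw":0.005}]' >/dev/null; 
python3 -c "
from h import *
a=knob();mark('left');arc(a,a-.6,6);"
```

```text
a 1.205 r 49.6
TCP face [-77.8 -46.4  39.8] F face [2.2 9.3 6.7] w 15.0 t 16.3
top yellow area 6.6875 [331.21 162.24] face [90.  24.7]
top red area 30.84375 [337.3  152.53] face [115.1  12.4]
scene yellow area 4.640625 [276.56 185.91] face 
scene yellow area 7.59375 [295.12 196.75] face 
scene red area 20.6328125 [258.06 204.88] face 
6 rows tool x,y mm: [[2.0, -4.6], [2.5, -4.3], [2.9, -4.1], [3.3, -3.8], [3.6, -3.4], [4.0, -3.0]]
```

```bash
python3 -m pendant '[{"linear":[0.002,-0.0046,0],"turn":[0,0,0],"jaw":0.005},{"linear":[0.0025,-0.0043,0],"turn":[0,0,0],"jaw":0.005},{"linear":[0.0029,-0.0041,0],"turn":[0,0,0],"jaw":0.005},{"linear":[0.0033,-0.0038,0],"turn":[0,0,0],"jaw":0.005},{"linear":[0.0036,-0.0034,0],"turn":[0,0,0],"jaw":0.005},{"linear":[0.004,-0.003,0],"turn":[0,0,0],"jaw":0.005},{"linear":[0,0,0],"turn":[0,0,0],"jaw":0.005}]' >/dev/null; 
python3 - <<'E'
from h import *
a=knob();mark('r1');arc(a,a-.2,4)
for fn in("pics/left_top.png","pics/r1_top.png"):
    im=cv2.imread(fn).astype(float);
    for y in range(148,166):
        r=np.clip(im[y,325:350,2]-im[y,325:350,1]-25,0,None)*(im[y,325:350,1]-im[y,325:350,0]<35)
        ye=np.clip(im[y,322:352,1]-im[y,322:352,0]-25,0,None)
        if y>154: print(y,"red",(r@np.arange(325,350)/max(r.sum(),1)).round(2),r.sum().round(0),"yel",(ye@np.arange(322,352)/max(ye.sum(),1)).round(2),ye.sum())
E
```

```text
a 0.638 r 49.8
TCP face [-100.   -29.6   40.1] F face [3.8 1.2 2.4] w 14.8 t 17.27
top yellow area 5.59375 [333.73 162.39] face [89.9 18.8]
top red area 30.7734375 [337.28 152.56] face [115.   12.4]
scene yellow area 2.609375 [270.99 186.56] face 
scene yellow area 9.6328125 [295.57 195.95] face 
scene red area 20.8046875 [258.06 204.89] face 
4 rows tool x,y mm: [[2.0, -1.4], [2.1, -1.3], [2.2, -1.2], [2.2, -1.1]]
155 red 337.21 300.0 yel 0.0 0.0
156 red 337.08 271.0 yel 0.0 0.0
157 red 336.88 161.0 yel 0.0 0.0
158 red 337.03 39.0 yel 0.0 0.0
159 red 337.19 16.0 yel 0.0 0.0
160 red 337.0 5.0 yel 0.0 0.0
161 red 0.0 0.0 yel 331.41 22.0
162 red 0.0 0.0 yel 331.19 68.0
163 red 0.0 0.0 yel 331.24 46.0
164 red 0.0 0.0 yel 331.2 10.0
165 red 0.0 0.0 yel 0.0 0.0
155 red 337.2 295.0 yel 0.0 0.0
156 red 337.04 267.0 yel 0.0 0.0
157 red 336.9 159.0 yel 0.0 0.0
158 red 337.03 38.0 yel 0.0 0.0
159 red 337.13 15.0 yel 0.0 0.0
160 red 337.0 4.0 yel 0.0 0.0
161 red 0.0 0.0 yel 334.0 7.0
162 red 0.0 0.0 yel 333.87 55.0
163 red 0.0 0.0 yel 333.92 50.0
164 red 0.0 0.0 yel 334.0 7.0
165 red 0.0 0.0 yel 0.0 0.0
```

```bash
python3 -m pendant '[{"linear":[0.002,-0.0014,0],"turn":[0,0,0],"jaw":0.005},{"linear":[0.0021,-0.0013,0],"turn":[0,0,0],"jaw":0.005},{"linear":[0.0022,-0.0012,0],"turn":[0,0,0],"jaw":0.005},{"linear":[0.0022,-0.0011,0],"turn":[0,0,0],"jaw":0.005},{"linear":[0,0,0],"turn":[0,0,0],"jaw":0.005},{"linear":[0,0,0],"turn":[0,0,0],"jaw":0.005}]' >/dev/null; cat >>h.py <<'E'
def fine(tag):
    im=np.mean([arm.get_image("top")[:,:,::-1].astype(float) for _ in range(3)],0);cv2.imwrite(f"pics/{tag}.png",im);P={}
    for nm,rows in(("red",range(157,161)),("yel",range(161,165))):
        w=np.zeros((2,));S=0
        for y in rows:
            c=np.arange(320,360);b,g,r=im[y,320:360].T
            v=np.clip(r-g-25,0,None)*(g-b<35) if nm=="red" else np.clip(g-b-25,0,None)
            w+=[v@c,v.sum()*y];S+=v.sum()
        P[nm]=w/S;f=((onplane("top",[P[nm]],OF+RF@[0,0,20],RF[:,2])-OF)@RF)[0];print(nm,P[nm].round(2),"face",f.round(1)[:2])
E
python3 -c "
from h import *
a=knob();fine('f1');arc(a,a-.1,2)"
```

```text
a 0.428 r 49.9
TCP face [-105.4  -20.7   40. ] F face [ 3.3 -1.   5.7] w 15.0 t 18.12
red [336.93 157.38] face [102.2  12.1]
yel [336.16 162.53] face [89.9 13.1]
2 rows tool x,y mm: [[2.3, -1.0], [2.3, -0.9]][ WARN:0@1.322] global loadsave.cpp:1063 imwrite_ Unsupported depth image for selected encoder is fallbacked to CV_8U.
```

```bash
python3 -m pendant '[{"linear":[0.0015,-0.0007,0],"turn":[0,0,0],"jaw":0.005},{"linear":[0.0015,-0.0006,0],"turn":[0,0,0],"jaw":0.005},{"linear":[0,0,0],"turn":[0,0,0],"jaw":0.005},{"linear":[0,0,0],"turn":[0,0,0],"jaw":0.005}]' >/dev/null; 
python3 - <<'E'
from h import *
a=knob();fine('f2')
t=cv2.imread("pics/f2.png");s=arm.get_image("scene")[:,:,::-1]
a=cv2.resize(t[148:170,322:352],None,fx=16,fy=16,interpolation=2)
b=cv2.resize(s[165:230,226:306],None,fx=4,fy=4,interpolation=2)
W=np.zeros((400,800,3),np.uint8);W[:352,:480]=a;W[:260,480:800]=b;cv2.imwrite("pics/c6.png",W)
E
```

```text
a 0.364 r 50.0
TCP face [-106.8  -17.8   40. ] F face [ 2.7 -1.4  5. ] w 15.2 t 18.77
red [336.94 157.39] face [102.1  12.1]
yel [336.87 162.45] face [90.2 11.4][ WARN:0@1.250] global loadsave.cpp:1063 imwrite_ Unsupported depth image for selected encoder is fallbacked to CV_8U.
```

View pics/c6.png

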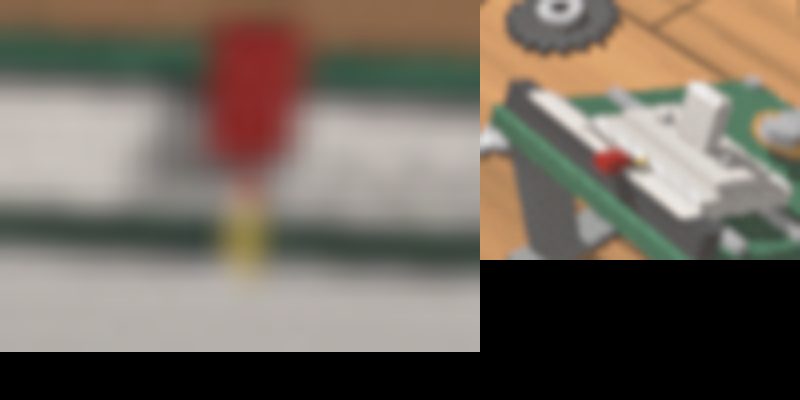

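The pointer's yellow tip (crop x≈246) lines up with the faint blade (x≈249), and the play works out as fully taken up. Release and withdraw.

```bash
python3 -m pendant '[{"linear":[0,0,0],"turn":[0,0,0],"jaw":0.02},{"linear":[0,0,0],"turn":[0,0,0],"jaw":0.035},{"linear":[0,0,0],"turn":[0,0,0],"jaw":0.04},{"linear":[0,0,-0.02],"turn":[0,0,0],"jaw":0.04},{"linear":[0,0,-0.03],"turn":[0,0,0],"jaw":0.04},{"linear":[0,0,-0.04],"turn":[0,0,0],"jaw":0.04},{"linear":[0,0,-0.04],"turn":[0,0,0],"jaw":0.04},{"linear":[0,0,0],"turn":[0,0,0],"jaw":0.04}]'; python3 - <<'E' 2>/dev/null
from h import *
fine('f3');s=arm.get_image("scene")[:,:,::-1];cv2.imwrite("pics/s9.png",s)
p=np.array([-60,0,70])
m=cv2.inRange(cv2.cvtColor(s[160:230,295:350],cv2.COLOR_BGR2HSV),(0,0,0),(180,255,60))
print([(cv2.contourArea(k),cv2.boundingRect(k)) for k in cv2.findContours(m,0,2)[0] if cv2.contourArea(k)>15])
for c in(.15,.08,0):
    a=1.2-.0186/.025-c
    print(c,[proj("scene",[OF+RF@[-60-50*np.cos(a),-50*np.sin(a),h]]).round(1).tolist() for h in(70,26)])
E
```

```text
clock: 19.98
ee_pos: [397.8, -41.6, 199.4]
orientation: [[0.051, 0.902, 0.428], [0.999, -0.045, -0.025], [-0.004, 0.429, -0.903]]
ft_force: [0.1, -0.8, 0.6]
width: 40.1
finger_force: 0.0
red [336.94 157.38] face [102.2  12.1]
yel [336.87 162.43] face [90.3 11.5]
[]
0.15 [[[316.8, 176.3]], [[312.2, 190.2]]]
0.08 [[[315.7, 175.8]], [[311.2, 189.7]]]
0 [[[314.4, 175.2]], [[309.9, 189.1]]]
```

```bash
python3 - <<'E'
from h import *
for fn,a0 in(("pics/scene0.png",1.2-.0502/.025+.15),("pics/s9.png",1.2-.0186/.025-.15)):
    s=cv2.imread(fn);f=4
    P=lambda a:proj("scene",[OF+RF@[-60-50*np.cos(a),-50*np.sin(a),h] for h in(70,26)])
    c=P(a0).mean(0).astype(int);x0,y0=c-[20,20]
    g=cv2.resize(s[y0:y0+40,x0:x0+40],None,fx=f,fy=f,interpolation=2).max(2)
    m=(g<80).astype(np.uint8)
    for k in cv2.findContours(m,0,2)[0]:
        if cv2.contourArea(k)>300:
            M=cv2.moments(k);u=np.array([M['m10'],M['m01']])/M['m00']/f+[x0-.5,y0-.5];print(fn,cv2.contourArea(k)/16,u.round(2),np.array(cv2.boundingRect(k))/4+[x0,y0,0,0],"pred",P(a0).mean(0).round(2),"per -0.07",(P(a0+.07)-P(a0)).mean(0).round(2))
E
```

```text
pics/scene0.png 32.71875 [310.41 206.65] [303.   205.    14.75   5.  ] pred [323.73 190.92] per -0.07 [-0.22 -0.54]
pics/scene0.png 40.40625 [323.74 191.61] [320.75 185.25   7.    13.75] pred [323.73 190.92] per -0.07 [-0.22 -0.54]
pics/s9.png 34.3125 [313.38 183.39] [310.75 177.5    6.5   13.  ] pred [314.5  183.21] per -0.07 [-1.07 -0.5 ]
```

```bash
python3 -c "
from plant import arm
print(arm.close_job())"
```

```text
the job is handed in; nothing more can be done
None
```

The job is handed in: the cover is seated on both dowel pins, and the carriage was wound about 13 mm left of the mark, then brought up clockwise until the pointer was within about 0.5 mm of it. The gripper is released and clear; I saw the red mark stay put but did not re-measure the bystanders, and the crank's play is inferred as taken up from the knob's movement, since an image check alone was borderline.

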